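Load the full thread spool into the pay-off stand and lock it under the keeper bail

TASK

Load the full thread spool for rod wrapping: swing the stand's keeper bail open, lower the full spool (not the nearly empty one) until both ends of its axle rest on the bottoms of the two slots, let go of it without dropping it, then swing the bail all the way down again so that the thread cannot pull the axle out. Leave the other things where they are.

Things in the scene. Friction and masses are not known exactly. Their poses are not given: they have to be found in the camera images.
- stand: Pay-off stand, fixed to the bench: grey base plate 132 x 126 mm, its top 12 mm above the bench, and two aluminium cheeks 78 mm tall. Origin on the bench under the middle of the two slots; x points from the slots to the bail's hinge, y along the axle line, z up. Each cheek holds a black bearing block, 38 to 48 mm from the middle in y (76 mm free between them), with a slot open at the top.
- seat (a point): Where the middle of the axle lies when it is fully home: midway between the two slots, 60 mm above the bench. Axes as the stand's. Each slot is 10.5 mm wide with a flat floor at z = 56 mm above the bench, and flares from z = 70 to 80 mm to a mouth 20 mm wide.
- bail (a joint): U-shaped steel keeper bail, hinged on the stand about a line along its y at x = 40, z = 70 mm; arms at y = +-51 to 56 mm, outside the cheeks. Rad: 0 shut (arms level, 2 mm above a seated axle, cross bar toward -x, in front of the spool), pi/2 upright, 2.3 open stop, leaning back. Friction (0.12 N m, 1 to 2 N at the bar) keeps it where left. Starts at 0 to 0.35.
- bail_grip (a point): Middle of the bail's cross bar, in the middle of a black rubber sleeve 12 mm thick and 60 mm long along the stand's y; 102 mm from the hinge line. Turns with the bail.
- spool_full: Full spool lying on the bench: two grey eight-sided flanges, 56 mm across the flats, 4 mm thick, 64 mm overall; between them a round body of wound thread, 46 mm in diameter, 56 mm long; a steel axle 8 mm thick, 124 mm long, sticks out at both ends (hubs 34 mm from the middle). About 0.25 kg. Origin under its middle; y along the axle. Either end fits either slot.
- spool_full_mid (a point): Middle of the full spool, on the axle's centre line, 28 mm above the bench while it lies there; y runs along the axle.
- spool_low: The nearly empty spool, same flanges and axle but only 22 mm in diameter where the thread is. Lies on the bench; stays there. Origin under its middle; y along the axle.
- dropper_bottle: Bystander: squeeze bottle with a brass nozzle, 51 mm in diameter and 123 mm tall, standing on the bench. Origin under its middle.
- spring_clamp: Bystander: black spring clamp, 60 x 124 x 24 mm, lying on the bench right of the stand. Origin under its middle.
- thermometer: Bystander: small white digital thermometer, 31 x 78 x 12 mm, lying on the bench. Origin under its middle.
- desk_lamp: Desk lamp, fixed and always in the same place, hit by an arm that swings in carelessly from the right: its black shade hangs at x = 0.17 to 0.33, y = -0.37 to -0.19, z = 0.49 to 0.66 m of the robot's base frame; its pole leans up to the right of the bench from its foot at x = 0.64, y = -0.55 m. Origin near its underside.
- rod_rest: Wooden rod rest, fixed and always in the same place, 130 mm tall; a fishing rod lies on it, across the bench between the robot and the work: along y at x = 0.27 to 0.34 m, z = 0.11 to 0.16 m of the robot's base frame, its tip at y = -0.28 m. It takes no part in the job. Origin under the rest's middle.
Not all that is in view belongs to the job. Leave any turquoise look-alike of the spool_full alone.

How it is judged:
By the outcome, as a careful person would: the job done as asked, in the order asked, and still so for the second after the job is handed in, with the robot touching nothing.
It also fails if it takes over 72 s, if anything falls off the work surface, if the arm or the gripper's body presses on something with over 40 N, if the wrist force passes 120 N, or if a joint passes its speed limit or range.

ROBOT

A 6-joint arm with a two-finger parallel gripper is mounted at the origin on a cart in front of the work surface, level with it; the furniture and walls round the work are solid. World frame = base frame: x ahead of the robot, y to its left, z up, the work surface at z = 0. Lengths are in mm, angles in degrees, forces in N, time in s.
With the tool pointing down it reaches from about 350 to 850 mm from the base axis. Payload 8.1 kg.
Tool frame: the origin (TCP) lies on the centre line of the jaws, within the pads' length; the fingertips stand 19 mm ahead of it and the grasp point (between the pads) is the TCP; z points along the fingers, y is the direction in which the jaws open and shut (so a half turn about z gives the same grasp; the last joint's range is limited). The gripper opens to 85 mm and grips with 20 to 120 N. Pads are 22 mm wide; open, the fingers measure 114 mm over their backs; the gripper's body (76 mm by 85 mm) begins 54 mm behind the grasp point. The pads swing forward as they close: fully open they stand 13 mm farther back than shut.
Start: joints at [69.993, 7.471, 85.268, -0, 87.261, -4.893], TCP at [156.428, 579.254, 250.292] pointing down, gripper open.
Joint ranges: [-169.43, 169.43], [-51.17, 129.36], [1.28, 143.12], [-76.62, 256.62], [0, 156.53], [-152.29, 152.29]. Speed limits (degrees/s): [136.94, 136.94, 159.86, 180, 180, 180].

INTERFACE

Orientations are given as [roll, pitch, yaw] about the fixed x, y, z axes, in that order (R = Rz(yaw) Ry(pitch) Rx(roll)).
In Python, from bench import r, viewer gives the robot as it stands.
- The arm moves only by the tool carry_out, never from a script. Its argument "commands" is a list that holds one entry, the list of rows, each a list of 7 numbers: the finger opening in mm, from 0 to 85.4, then the shift along the tool's x, y, z in mm, then the turn, a rotation vector about the tool's x, y, z in degrees. A call has 1 to 5 rows; each row is the pose to reach, as a shift and turn from the pose commanded when the call began, along the tool's axes at that moment; what a row does not reach only later rows make up. A row lasts 1/8 s, in which the tool goes at most 62.5 mm and 10.7 degrees, less where a joint would pass 70% of its speed; a pose out of reach is approached as far as the arm can. A call with a gripper value outside its range is refused whole. The fingers move at their own pace and stop on an object; "grip_force" is the grip in N (left out, the last holds). Time passes only in rows, so rows that repeat a pose let the fingers close. It gives the time, the measured TCP pose, the force and the opening at its end, in the units of the state.
- r.sense(): the state, without advancing time (a new reading comes with each control period).
- viewer.snapshot(name): name is "scene" or "top" or "wrist"; returns the picture (480x640x3 uint8, red, green, blue); there is no depth.
- viewer.calibration(name): a dict with "camera_matrix" (3x3 intrinsics, pixels), "rvec" (rotation vector, rad) and "tvec" (3), from world to camera coordinates, as OpenCV has them. Camera axes: x right, y down, z forward; pixel columns grow to the right and rows downward; lengths in mm; the calibration is good to about 2 mm. A picture is of the moment at which its call begins: read the wrist's pose just before it. calibration takes no time and is no camera call; for the wrist camera it gives the pose at the moment of the call.
- r.hand_in(): hands the job in, once; it reports no verdict.
The state is a dict: "time": time; "joint_pos": joint angles; "qd": joint speeds; "joint_efforts": joint torques, N m; "tool_pos": TCP position; "tcp_rot": TCP orientation; "ft_force": force on the tool from outside, world axes, zero at the start; "wrist_torque": the same for the moment, N m; "finger_gap": finger opening in mm.
Only numpy, scipy, OpenCV 4.12 (cv2) and the standard library are available. Lean on these libraries where they do the work, as an engineer would, in place of code of your own. Each camera call takes 0.05 s, during which the arm holds its last target. There are 200 camera calls.

## Working session

There is one attempt and no reset: what is moved stays moved. The work goes in short steps, Python scripts to look and compute and a tool call to move; the robot and the scene stay as the last step left them, time stands still between calls to the robot, and variables do not carry over. Pictures are saved under pics/ and viewed, about 8 in all and at most 12, crops included, and the job is handed in when it is done.

Besides the shell and the picture viewer there is one more tool, called after "Call:" as name(argument=value, ...) on one line, values as JSON. carry_out: Moves the arm, as the interface text tells. Its arguments: {"type":"object","properties":{"commands":{"type":"array","items":{"type":"array","items":{"type":"array","items":{"type":"number"}}}},"grip_force":{"type":"number"}},"required":["commands"]}

```bash
mkdir -p pics
cat > h.py <<'E'
import numpy as np, cv2
from scipy.spatial.transform import Rotation as R
from bench import r, viewer
def cal(n):
    c=viewer.calibration(n); K=np.array(c["camera_matrix"],float); Rm=cv2.Rodrigues(np.array(c["rvec"],float))[0]; t=np.array(c["tvec"],float).ravel()
    return K,Rm,t
def ray(c,uv):
    K,Rm,t=c; d=Rm.T@np.linalg.inv(K)@np.array([uv[0],uv[1],1.]); return -Rm.T@t,d
def onz(c,uv,z):
    o,d=ray(c,uv); return o+d*(z-o[2])/d[2]
def proj(c,p):
    K,Rm,t=c; q=K@(Rm@np.array(p,float)+t); return q[:2]/q[2]
def tri(c1,a,c2,b):
    o1,d1=ray(c1,a);o2,d2=ray(c2,b); s=np.linalg.lstsq(np.c_[d1,-d2],o2-o1,rcond=None)[0]
    p,q=o1+d1*s[0],o2+d2*s[1]; return (p+q)/2,np.linalg.norm(p-q)
def snap(n,f=None):
    c=cal(n); im=viewer.snapshot(n)
    if f: cv2.imwrite("pics/"+f,cv2.cvtColor(im,cv2.COLOR_RGB2BGR))
    return c,im
def rpy(): 
    return R.from_euler('xyz',r.sense()["tcp_rot"],degrees=True)
E
python3 - <<'E'
from h import *
print(r.sense())
for n in("top","scene"):
    c,im=snap(n,n+".png"); print(n,-c[1].T@c[2],c[1][2])
E
```

```text
{'time': 0.0, 'joint_pos': array([ 6.99920465e+01,  7.51537073e+00,  8.53291698e+01, -1.51965309e-04,
        8.72616112e+01, -4.89246700e+00]), 'qd': array([-0.01136809, -0.03309345, -0.08428189, -0.07130357,  0.02976171,
        0.03249226]), 'joint_efforts': array([-3.52562629e-04, -5.69413805e+01, -5.00544655e+01, -1.36702374e-04,
        1.48719270e-02, -6.67389054e-05]), 'tool_pos': array([156.25616508, 578.76396878, 249.24271207]), 'tcp_rot': array([-1.79894222e+02, -8.90201111e-03,  1.64884513e+02]), 'ft_force': array([-0.00492463,  0.48761951,  0.64399259]), 'wrist_torque': array([-0.01156055,  0.02433161,  0.06409681]), 'finger_gap': 85.3255399193058}
top [ 428.4612295   -74.72516672 1420.01935898] [ 7.69851044e-02 -6.09076224e-04 -9.97032057e-01]
scene [ -52.9428917  -572.38039306  872.93455158] [ 0.50743694  0.43211229 -0.74551105]
```

View pics/top.png

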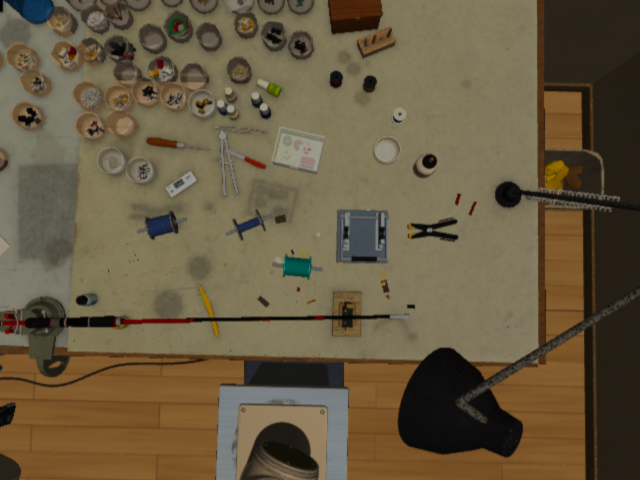

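View pics/scene.png

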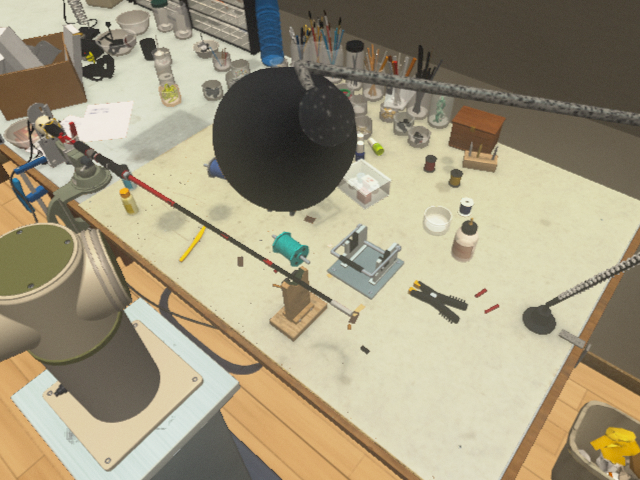

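The top view shows the full blue spool at about (161,226), the low one at (248,225), the turquoise decoy at (297,266) and the stand at (362,236). I'll zoom in on the spool and stand.

Run:
```python
from h import *
im=cv2.imread("pics/top.png"); sc=cv2.imread("pics/scene.png")
a=cv2.resize(im[195:275,325:400],None,fx=5,fy=5,interpolation=cv2.INTER_CUBIC)
b=cv2.resize(sc[220:300,320:410],None,fx=4.4,fy=5,interpolation=cv2.INTER_CUBIC)
cv2.imwrite("pics/c1.png",np.hstack([a,b]))
c=cal("top"); K=c[0]
hsv=cv2.cvtColor(im,cv2.COLOR_BGR2HSV)
m=cv2.inRange(hsv,(105,90,40),(125,255,255)); m[:, :130]=0;m[:190]=0;m[260:]=0;m[:,280:]=0
n,l,s,ce=cv2.connectedComponentsWithStats(m)
for i in range(1,n):
    if s[i,4]>60:
        pts=np.argwhere(l==i)[:,::-1].astype(np.float32); print(s[i],ce[i],cv2.minAreaRect(pts),onz(c,ce[i],28).round(1))
print("tcp",proj(c,[156,579,250]), proj(c,[0,0,0]),proj(c,[500,0,0]))
for k in range(3):pass
```

```text
[147 215  26  21 373] [159.14745308 225.27077748] ((159.17648315429688, 225.2058868408203), (16.492422103881836, 23.040882110595703), 75.96376037597656) [538.1 316.6  28. ]
[237 218  23  14 152] [248.10526316 224.59210526] ((248.15518188476562, 224.63792419433594), (6.8707275390625, 22.097745895385742), 68.19859313964844) [545.1  98.   28. ]
tcp [-10.14554641 401.50353128] [282.2596858 449.4994006] [288.01965167 244.43406508]
```

View pics/c1.png

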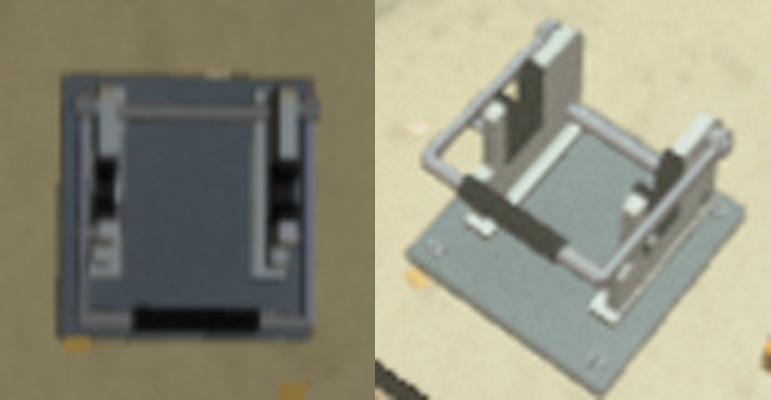

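```bash
cat >> h.py <<'E'
def plan(*targets):
    """targets: (pos,[r,p,y]) -> shift & rotvec from measured pose, tool axes"""
    s=r.sense(); R0=R.from_euler('xyz',s["tcp_rot"],degrees=True)
    print("t",round(s["time"],2),"at",np.round(s["tool_pos"],1),np.round(s["tcp_rot"],1),"F",np.round(s["ft_force"],1),"gap",round(s["finger_gap"],1))
    for p,e in targets:
        d=R0.inv().apply(np.array(p)-s["tool_pos"]); w=(R0.inv()*R.from_euler('xyz',e,degrees=True)).as_rotvec(degrees=True)
        print(d.round(1),w.round(1),"rows>=",round(max(np.linalg.norm(d)/62.5,np.linalg.norm(w)/10.7),1))
E
python3 - <<'E'
from h import *
c=cal("wrist");s=r.sense();R0=rpy()
print("cam in tool",R0.inv().apply(-c[1].T@c[2]-s["tool_pos"]),(c[1]@R0.as_matrix()).T.round(3),c[0])
plan(([440,317,300],[180,0,100]),([430,60,300],[180,0,90]),([400,-170,300],[180,0,90]))
t=cal("top")
for n,u in dict(TL=(62,73),TR=(307,75),BR=(315,338),BL=(57,338)).items(): print(n,onz(t,(u[0]/5+325-.4,u[1]/5+195-.4),12).round(1))
print("slotL",onz(t,(105/5+324.6,190/5+194.6),75),"slotR",onz(t,(285/5+324.6,190/5+194.6),75),"bar",onz(t,(196/5+324.6,319/5+194.6),85))
E
```

```text
cam in tool [  83.614105      0.89435865 -123.37952101] [[-0.    -0.946 -0.324]
 [ 1.    -0.     0.   ]
 [-0.    -0.324  0.946]] [[407.23119216   0.         320.57351721]
 [  0.         407.23119216 240.45910803]
 [  0.           0.           1.        ]]
t 0.1 at [156.3 578.8 249.3] [-179.9   -0.   164.9] F [0.5 1.2 0.2] gap 85.1
[-342.2 -178.9  -50.4] [-0.1  0.  64.9] rows>= 6.2
[-399.5 -429.6  -50. ] [-0.1  0.1 74.9] rows>= 9.4
[-430.6 -659.4  -49.6] [-0.1  0.1 74.9] rows>= 12.6
TL [ 590.3 -120.3   12. ]
TR [ 592.2 -242.5   12. ]
BR [ 461.3 -248.4   12. ]
BL [ 458.2 -120.6   12. ]
slotL [ 527.63273214 -139.85867702   75.        ] slotR [ 529.692862   -225.36062282   75.        ] bar [ 467.16490813 -183.35636401   85.        ]
```

Run:
```python
from h import *
plan(([535,360,290],[180,0,100]))
```

```text
t 0.1 at [156.3 578.8 249.3] [-179.9   -0.   164.9] F [0.5 1.2 0.2] gap 85.1
[-422.7 -112.6  -40.5] [-0.1  0.  64.9] rows>= 7.0
```

Call:
carry_out(commands=[[[85, -55, -14, -5, 0, 0, 8], [85, -110, -28, -10, 0, 0, 16], [85, -165, -42, -15, 0, 0, 25], [85, -220, -56, -20, 0, 0, 33], [85, -275, -70, -25, 0, 0, 41]]])

```text
time: 0.72
tool_pos: [404.9, 438.7, 275.0]
tcp_rot: [-180.0, 0.0, 123.6]
ft_force: [0.0, 1.8, 0.0]
finger_gap: 85.0
```

Run:
```python
from h import *
plan(([535,360,290],[180,0,100]))
```

```text
t 0.72 at [404.9 438.7 275. ] [-180.     0.   123.6] F [0.  1.8 0. ] gap 85.0
[-137.6   64.7  -15. ] [-0.   0.  23.6] rows>= 2.4
```

Call:
carry_out(commands=[[[85, -46, 22, -5, 0, 0, 8], [85, -92, 43, -10, 0, 0, 16], [85, -137, 65, -15, 0, 0, 23], [85, -137, 65, -15, 0, 0, 23]]])

```text
time: 1.23
tool_pos: [536.7, 359.8, 289.6]
tcp_rot: [-180.0, 0.1, 100.5]
ft_force: [0.1, 0.5, 0.1]
finger_gap: 85.1
```

Run:
```python
from h import *
c,im=snap("wrist","w1.png"); im=cv2.imread("pics/w1.png")
hsv=cv2.cvtColor(im,cv2.COLOR_BGR2HSV)
m=cv2.inRange(hsv,(105,90,30),(125,255,255))
n,l,s,ce=cv2.connectedComponentsWithStats(m)
for i in range(1,n):
    if s[i,4]>200:
        pts=np.argwhere(l==i)[:,::-1].astype(np.float32); q=cv2.boxPoints(cv2.minAreaRect(pts)); print(s[i],ce[i],q.round(),onz(c,ce[i],40).round(1))
plan(([420,-140,290],[180,0,90]))
```

```text
[ 289  217   50   60 2360] [314.46694915 247.78474576] [[289. 222.]
 [334. 217.]
 [340. 273.]
 [295. 278.]] [540.5 308.6  40. ]
[526 374  33  25 374] [539.29679144 385.71657754] [[523. 384.]
 [536. 371.]
 [558. 394.]
 [546. 406.]] [813.3 194.6  40. ]
[277 406  25  33 531] [289.81920904 422.65913371] [[276. 412.]
 [294. 405.]
 [304. 434.]
 [286. 441.]] [550.7  94.   40. ]
t 1.27 at [535.1 361.1 289.5] [-179.9    0.   100.7] F [-0.5  0.6 -0.2] gap 84.9
[-4.709e+02 -2.065e+02 -1.000e-01] [-0.1  0.  10.7] rows>= 8.2
```

View pics/w1.png

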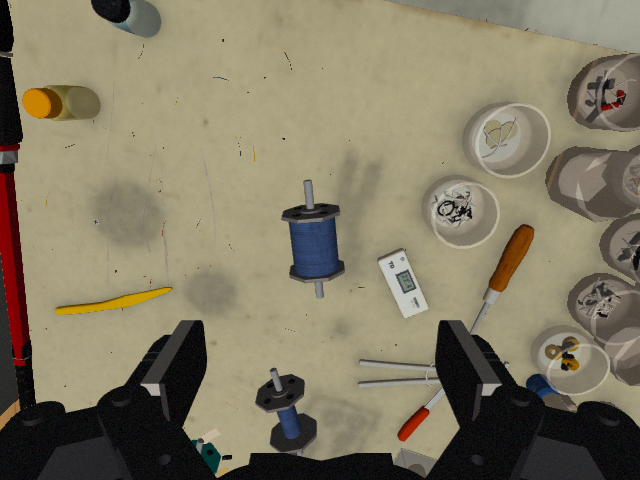

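Run:
```python
from h import *
c=cal("wrist")
a=onz(c,(308,181),28);b=onz(c,(320.5,297),28);print(a,b,np.linalg.norm(a-b),(a+b)/2,np.degrees(np.arctan2(*(a-b)[1::-1])))
f=onz(c,(311,212),56);print(f)
t=cal("top");
for u in((137,232.5),(186,219.5)): print(onz(t,u,28))
```

```text
[521.07851333 371.12629818  28.        ] [555.5661877  253.02096979  28.        ] 123.03767016121078 [538.32235051 312.07363399  28.        ] 106.27821496183041
[528.62621686 349.15582981  56.        ]
[519.00282676 370.08229968  28.        ]
[553.95085289 251.1898887   28.        ]
```

Call:
carry_out(commands=[[[85, -58, -26, 0, 0, 0, 2], [85, -116, -51, 0, 0, 0, 4], [85, -174, -77, 0, 0, 0, 6], [85, -232, -102, 0, 0, 0, 8], [85, -290, -128, 0, 0, 0, 10]]])

```text
time: 1.9
tool_pos: [462.6, 57.4, 289.9]
tcp_rot: [-180.0, -0.0, 91.0]
ft_force: [0.0, -0.6, 0.1]
finger_gap: 84.9
```

Run:
```python
from h import *
plan(([420,-140,290],[180,0,90]))
```

```text
t 1.9 at [462.6  57.4 289.9] [-180.   -0.   91.] F [ 0.  -0.6  0.1] gap 84.9
[-196.6  -46.1   -0.2] [-0. -0.  1.] rows>= 3.2
```

Call:
carry_out(commands=[[[85, -50, 4, 0, 0, 0, 0], [85, -100, 9, 0, 0, 0, -1], [85, -150, 14, 0, 0, 0, -1], [85, -196, 14, 0, 0, 0, -1], [85, -196, 14, 0, 0, 0, -1]]])

```text
time: 2.52
tool_pos: [480.6, -139.2, 289.7]
tcp_rot: [-179.9, -0.0, 91.8]
ft_force: [-0.2, 0.8, -0.6]
finger_gap: 84.9
```

Run:
```python
from h import *
print(r.sense()["tool_pos"])
c,im=snap("wrist","w2.png"); np.savez("w2.npz",K=c[0],R=c[1],t=c[2])
im=cv2.imread("pics/w2.png")
cv2.imwrite("pics/w2c.png",cv2.resize(im[100:400,160:500],None,fx=2,fy=2,interpolation=cv2.INTER_CUBIC))
```

```text
[ 480.58807329 -139.2217086   289.66782421]
```

View pics/w2c.png

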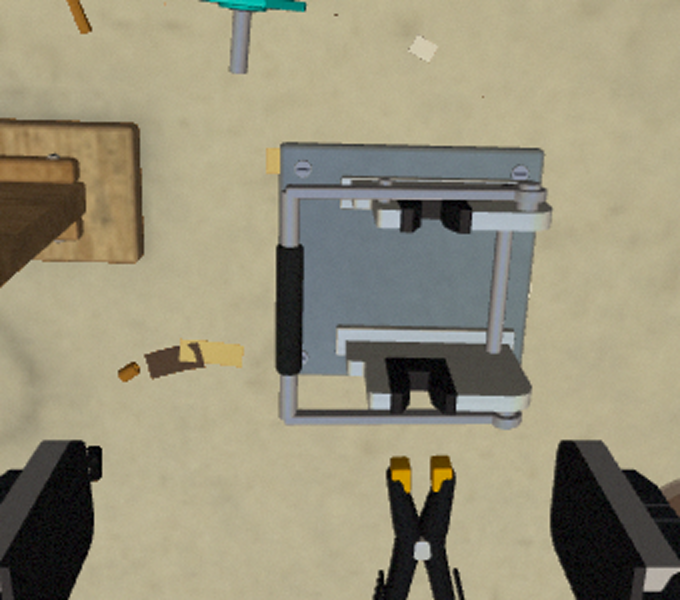

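Run:
```python
from h import *
d=np.load("w2.npz");c=(d["K"],d["R"],d["t"]);t=cal("top")
f=lambda u,v:(u/2+160-.25,v/2+100-.25)
for n,u,v,z in[("TL",282,143,12),("TR",543,150,12),("left edge",280,372,12),("bottom edge",318,377,12),("right edge",521,330,12),("slotfar",431.5,205,75),("slotfar60",431.5,205,60),("slotnear",420,375,70),("hingefar",531,193,70),("hingenear",507,420,70)]: print(n,onz(c,f(u,v),z).round(1))
print("bar",tri(c,f(289.5,310),t,(196/5+324.6,319/5+194.6)))
for a,b in(((289,191),(83,322)),((289,418),(308,320))): print("corner",tri(c,f(*a),t,(b[0]/5+324.6,b[1]/5+194.6)))
```

```text
TL [ 460.4 -120.6   12. ]
TR [ 589.1 -120.1   12. ]
left edge [ 461.3 -244.4   12. ]
bottom edge [ 481.9 -246.7   12. ]
right edge [ 588.8 -215.9   12. ]
slotfar [ 527.1 -134.7   75. ]
slotfar60 [ 529.3 -138.2   60. ]
slotnear [ 528.6 -216.5   70. ]
hingefar [ 570.1 -129.2   70. ]
hingenear [ 571.3 -238.6   70. ]
bar (array([ 467.57234914, -184.18106613,   75.16951367]), np.float64(0.24961122764737617))
corner (array([ 465.60880901, -131.1378448 ,   70.94529135]), np.float64(1.573639437738191))
corner (array([ 468.34684913, -236.99349259,   76.86793796]), np.float64(0.30013599191672446))
```

Run:
```python
from h import *
plan(([467.5,-184,77],[180,0,90.7]),([467.5,-184,130],[180,0,90.7]))
```

```text
t 2.58 at [ 480.7 -137.7  289.7] [-1.80e+02 -1.00e-01  9.18e+01] F [-0.   0.2 -0.5] gap 85.2
[-46.  -14.5 212.7] [-0.  -0.1  1.1] rows>= 3.5
[-46.  -14.6 159.7] [-0.  -0.1  1.1] rows>= 2.7
```

Call:
carry_out(commands=[[[40, -23, -7, 50, 0, 0, 1], [40, -46, -14, 100, 0, 0, 1], [40, -46, -14, 150, 0, 0, 1], [40, -46, -14, 195, 0, 0, 1], [40, -46, -14, 213, 0, 0, 1]]], grip_force=20)

```text
time: 3.2
tool_pos: [466.9, -181.4, 74.4]
tcp_rot: [-179.8, -0.2, 91.0]
ft_force: [0.0, -1.5, 0.3]
finger_gap: 40.1
```

Call:
carry_out(commands=[[[5, 0, 0, 0, 0, 0, 0], [5, 0, 0, 0, 0, 0, 0], [5, 0, 0, 0, 0, 0, 0], [5, 0, 0, 0, 0, 0, 0], [5, 0, 0, 0, 0, 0, 0]]], grip_force=20)

```text
time: 3.82
tool_pos: [467.4, -183.7, 78.2]
tcp_rot: [-179.8, -0.1, 90.9]
ft_force: [-10.1, 2.7, -0.6]
finger_gap: 10.9
```

Run:
```python
from h import *
plan()
c,im=snap("wrist","w3.png"); im=cv2.imread("pics/w3.png"); cv2.imwrite("pics/w3c.png",im[120:480,100:540])
```

```text
t 3.83 at [ 467.4 -183.7   78.2] [-1.798e+02 -1.000e-01  9.090e+01] F [-10.1   2.7  -0.6] gap 10.9
```

View pics/w3c.png

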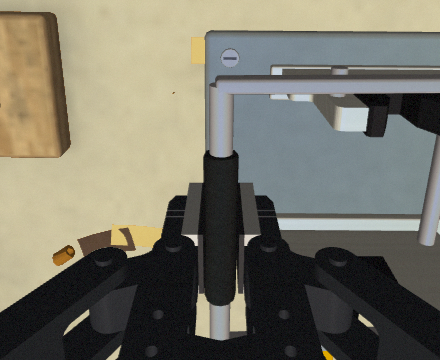

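Call:
carry_out(commands=[[[5, 0, 4, -25, 0, 0, 0], [5, 0, 15, -48, 0, 0, 0], [5, 0, 31, -68, 0, 0, 0], [5, 0, 51, -83, 0, 0, 0], [5, 0, 75, -93, 0, 0, 0]]])

```text
time: 4.5
tool_pos: [545.1, -183.3, 174.9]
tcp_rot: [179.8, 0.1, 90.9]
ft_force: [-1.6, -0.5, -3.9]
finger_gap: 11.0
```

Run:
```python
from h import *
plan(); s=r.sense()["tool_pos"]
for th in(1.55,1.75,1.95,2.1,2.2):
    plan(([569.3-102*np.cos(th),-183,73+102*np.sin(th)],[180,0,90.7]))
```

```text
t 4.5 at [ 545.1 -183.3  174.9] [1.798e+02 1.000e-01 9.090e+01] F [-1.6 -0.5 -3.9] gap 11.0
t 4.5 at [ 545.1 -183.3  174.9] [1.798e+02 1.000e-01 9.090e+01] F [-1.6 -0.5 -3.9] gap 11.0
[-0.1 22.1 -0. ] [0.2 0.1 0.2] rows>= 0.4
t 4.5 at [ 545.1 -183.3  174.9] [1.798e+02 1.000e-01 9.090e+01] F [-1.6 -0.5 -3.9] gap 11.0
[-0.4 42.4  1.7] [0.2 0.1 0.2] rows>= 0.7
t 4.5 at [ 545.1 -183.3  174.9] [1.798e+02 1.000e-01 9.090e+01] F [-1.6 -0.5 -3.9] gap 11.0
[-0.7 61.9  7.3] [0.2 0.1 0.2] rows>= 1.0
t 4.5 at [ 545.1 -183.3  174.9] [1.798e+02 1.000e-01 9.090e+01] F [-1.6 -0.5 -3.9] gap 11.0
[-0.9 75.6 14.1] [0.2 0.1 0.2] rows>= 1.2
t 4.5 at [ 545.1 -183.3  174.9] [1.798e+02 1.000e-01 9.090e+01] F [-1.6 -0.5 -3.9] gap 11.0
[-1.  84.2 19.7] [0.2 0.1 0.2] rows>= 1.4
```

Call:
carry_out(commands=[[[5, 0, 25, -4, 0, 0, 0], [5, 0, 45, -2, 0, 0, 0], [5, 0, 65, 3, 0, 0, 0], [5, 0, 78, 10, 0, 0, 0], [5, 0, 87, 16, 0, 0, 0]]])

```text
time: 5.12
tool_pos: [632.3, -182.3, 157.1]
tcp_rot: [179.8, 0.1, 90.9]
ft_force: [-1.1, -2.6, 1.6]
finger_gap: 11.0
```

Call:
carry_out(commands=[[[5, 0, 0, 0, 0, 0, 0], [35, 0, 0, 0, 0, 0, 0], [35, 0, 0, 0, 0, 0, 0], [35, 0, 0, -20, 0, 0, 0], [35, 0, 0, -75, 0, 0, 0]]])

```text
time: 5.75
tool_pos: [628.4, -180.9, 227.1]
tcp_rot: [-179.6, -0.2, 90.9]
ft_force: [0.3, 0.5, 0.9]
finger_gap: 34.9
```

Run:
```python
from h import *
c,im=snap("wrist","w4.png"); np.savez("w4.npz",K=c[0],R=c[1],t=c[2])
plan(([538,180,290],[180,0,100]))
```

```text
t 5.8 at [ 632.5 -182.4  239.7] [179.6   0.2  90.9] F [ 2.1 -1.1  7.6] gap 35.0
[363.7 -88.5 -52.1] [ 0.4  0.2 -9.1] rows>= 6.0
```

View pics/w4.png

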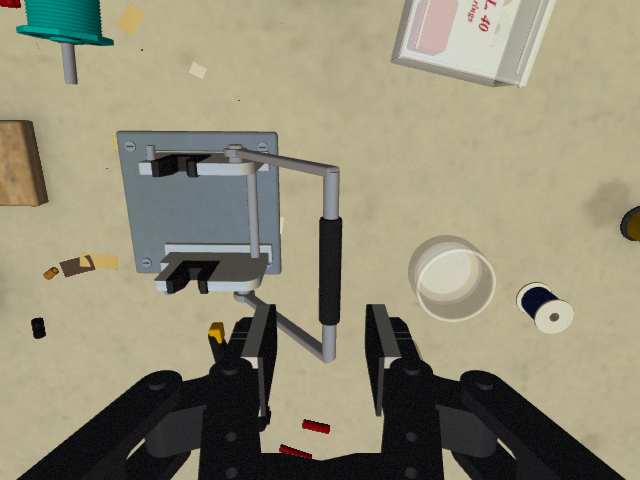

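Run:
```python
from h import *
d=np.load("w4.npz");c=(d["K"],d["R"],d["t"])
q=[onz(c,u,12) for u in((118,131.5),(277,132),(281,273),(137,273))]
print(np.round(q,1),"ctr",np.mean(q,0))
for n,u,z in(("hfar",(234,153),70),("hnear",(243,294),70),("bar",(330,272),152)): print(n,onz(c,u,z).round(1))
im=cv2.imread("pics/w4.png")
a=cv2.resize(im[140:190,130:270],None,fx=5,fy=5,interpolation=cv2.INTER_CUBIC);b=cv2.resize(im[240:300,130:270],None,fx=5,fy=5,interpolation=cv2.INTER_CUBIC)
cv2.imwrite("pics/w4c.png",np.vstack([a,b]))
```

```text
[[ 462.5 -121.6   12. ]
 [ 591.  -120.    12. ]
 [ 592.3 -243.3   12. ]
 [ 461.8 -245.7   12. ]] ctr [ 526.91798152 -182.67834449   12.        ]
hfar [ 567.9 -130.3   70. ]
hnear [ 569.1 -236.2   70. ]
bar [ 633.  -181.8  152. ]
```

View pics/w4c.png

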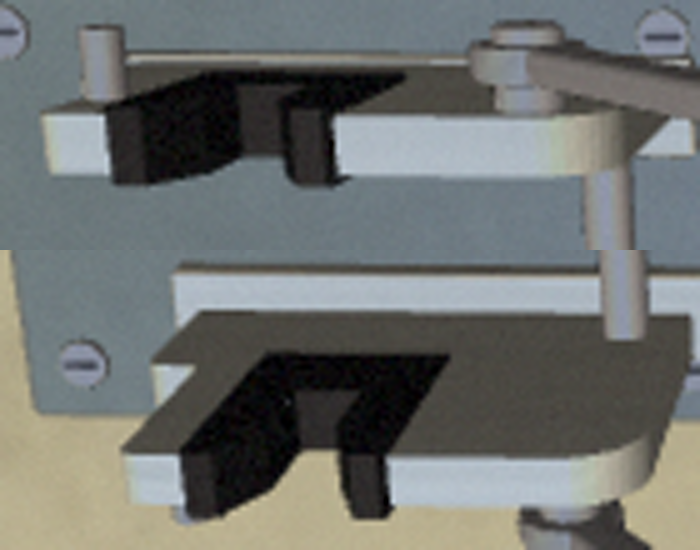

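Call:
carry_out(commands=[[[85, 0, 0, -50, 0, 0, 0], [85, 60, -14, -52, 0, 0, -2], [85, 120, -29, -52, 0, 0, -4], [85, 180, -43, -52, 0, 0, -6], [85, 240, -58, -52, 0, 0, -8]]])

```text
time: 6.42
tool_pos: [568.3, 59.0, 283.1]
tcp_rot: [179.9, 0.0, 98.9]
ft_force: [1.2, 0.1, 0.1]
finger_gap: 84.9
```

Run:
```python
from h import *
plan(([538,311.5,200],[180,0,106.3]))
```

```text
t 6.42 at [568.3  59.  283.1] [179.9   0.   98.9] F [1.2 0.1 0.1] gap 84.9
[254.1   9.1  83.1] [ 0.1  0.  -7.4] rows>= 4.3
```

Run:
```python
from h import *
d=np.load("w4.npz");c=(d["K"],d["R"],d["t"])
f=lambda u,v,o:(130+u/5-.4,o+v/5-.4)
for n,u in(("far in",f(263,154,140)),("far out",f(262,88,140)),("near in",f(318,140,240)),("near out",f(320,196,240))): print(n,onz(c,u,56).round(1))
```

```text
far in [ 526.7 -145.    56. ]
far out [ 527.4 -135.6   56. ]
near in [ 528.2 -221.    56. ]
near out [ 527.7 -230.6   56. ]
```

Call:
carry_out(commands=[[[85, 55, 2, 15, 0, 0, -2], [85, 110, 4, 30, 0, 0, -4], [85, 165, 6, 50, 0, 0, -6], [85, 220, 8, 70, 0, 0, -7], [85, 254, 9, 83, 0, 0, -7]]])

```text
time: 7.05
tool_pos: [537.7, 312.2, 198.8]
tcp_rot: [180.0, -0.0, 106.0]
ft_force: [-0.7, -0.7, 0.9]
finger_gap: 85.0
```

Run:
```python
from h import *
plan(([538,311.5,30],[180,0,106.3]))
c,im=snap("wrist","w5.png"); cv2.imwrite("pics/w5c.png",cv2.imread("pics/w5.png")[60:440,140:500])
```

```text
t 7.05 at [537.7 312.2 198.8] [180.  -0. 106.] F [-0.7 -0.7  0.9] gap 85.0
[ -0.9   0.  168.8] [ 0.  -0.  -0.3] rows>= 2.7
```

View pics/w5c.png

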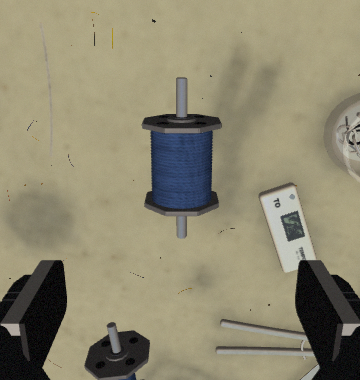

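Run:
```python
from h import *
c=cal("wrist")
a=onz(c,(322,137.5),28);b=onz(c,(321.5,298),28);print(a,b,np.linalg.norm(a-b),(a+b)/2,np.degrees(np.arctan2(*(a-b)[1::-1])))
p=(a+b)/2
plan(([p[0],p[1],30],[180,0,106.3]))
```

```text
[520.42648826 373.69087848  28.        ] [554.60630351 254.14496539  28.        ] 124.33617778256642 [537.51639589 313.91792194  28.        ] 105.95595904171735
t 7.1 at [536.1 315.1 196.8] [-1.799e+02 -1.000e-01  1.061e+02] F [-3.1  0.6 -0.9] gap 84.7
[ -1.9   1.3 166.8] [-0.1 -0.1 -0.2] rows>= 2.7
```

Call:
carry_out(commands=[[[85, 1, 0, 50, 0, 0, 0], [85, 1, 0, 100, 0, 0, 0], [85, 1, 0, 140, 0, 0, 0], [85, 1, 0, 162, 0, 0, 0], [85, 1, 0, 170, 0, 0, 0]]])

```text
time: 7.72
tool_pos: [538.3, 310.4, 28.0]
tcp_rot: [-180.0, 0.0, 105.9]
ft_force: [0.2, -0.3, 0.3]
finger_gap: 84.8
```

Call:
carry_out(commands=[[[85, 0, 0, 0, 0, 0, 0], [35, 0, 0, 0, 0, 0, 0], [35, 0, 0, 0, 0, 0, 0], [35, 0, 0, 0, 0, 0, 0], [35, 0, 0, 0, 0, 0, 0]]], grip_force=45)

```text
time: 8.35
tool_pos: [539.3, 311.0, 29.9]
tcp_rot: [179.9, -0.0, 105.9]
ft_force: [-0.7, -1.1, 5.9]
finger_gap: 44.8
```

Run:
```python
from h import *
plan()
c,im=snap("wrist","w6.png")
```

```text
t 8.35 at [539.3 311.   29.9] [179.9  -0.  105.9] F [-0.7 -1.1  5.9] gap 44.8
```

View pics/w6.png

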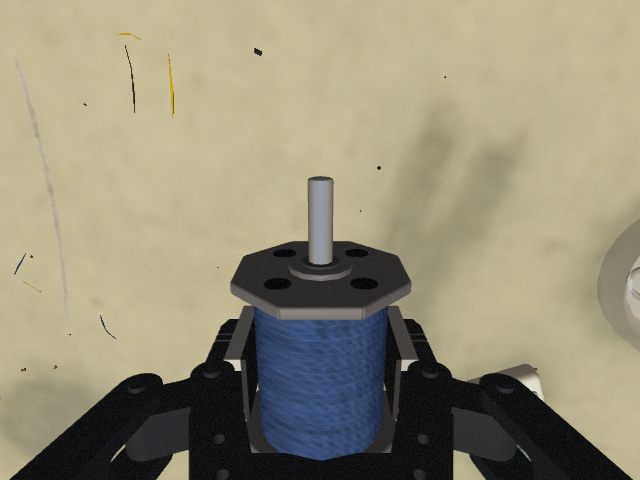

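Run:
```python
from h import *
c=cal("wrist"); s=r.sense(); R0=rpy()
for z in(28,30): print(z,R0.inv().apply(onz(c,(320,180.5),z)-s["tool_pos"]), R0.inv().apply(onz(c,(320.5,262),z)-s["tool_pos"]))
plan(([538,250,210],[180,0,106]),([527.4,-183,210],[180,0,90.6]))
```

```text
28 [61.06224319  0.17607558  1.92311462] [33.90462917  0.32604523  1.91429143]
30 [61.43323159  0.1780973  -0.07676087] [34.70904308  0.32567349 -0.08544325]
t 8.4 at [539.3 311.   29.9] [179.9  -0.  105.9] F [-1.5 -1.6  5.5] gap 44.7
[ -58.3  -17.5 -180.2] [ 0.1 -0.  -0.1] rows>= 3.0
[-471.9 -146.3 -180.6] [ 0.1 -0.  15.3] rows>= 8.4
```

Call:
carry_out(commands=[[[35, 0, 0, -20, 0, 0, 0], [35, 0, 0, -50, 0, 0, 0], [35, 0, 0, -90, 0, 0, 0], [35, 0, 0, -140, 0, 0, 0], [35, -30, 0, -180, 0, 0, 0]]])

```text
time: 9.02
tool_pos: [546.4, 283.1, 212.1]
tcp_rot: [179.8, -0.1, 106.0]
ft_force: [1.4, -0.6, -1.7]
finger_gap: 44.6
```

Run:
```python
from h import *
plan(([527.4,-183,210],[180,0,90.6]))
```

```text
t 9.03 at [546.4 283.1 212.1] [ 1.798e+02 -1.000e-01  1.060e+02] F [ 1.4 -0.6 -1.7] gap 44.6
[-442.7 -147.     1.3] [ 0.1 -0.1 15.4] rows>= 7.5
```

Call:
carry_out(commands=[[[35, -55, -18, 0, 0, 0, 2], [35, -110, -37, 0, 0, 0, 4], [35, -165, -55, 0, 0, 0, 6], [35, -220, -73, 0, 0, 0, 8], [35, -275, -91, 0, 0, 0, 10]]])

```text
time: 9.65
tool_pos: [533.9, -9.4, 209.8]
tcp_rot: [179.9, 0.0, 95.8]
ft_force: [0.2, -0.3, -1.3]
finger_gap: 44.7
```

Run:
```python
from h import *
plan(([527.4,-182.5,210],[180,0,90.6]))
```

```text
t 9.65 at [533.9  -9.4 209.8] [179.9   0.   95.8] F [ 0.2 -0.3 -1.3] gap 44.7
[-171.5  -24.1   -0.2] [0.1 0.  5.2] rows>= 2.8
```

Call:
carry_out(commands=[[[35, -55, -8, 0, 0, 0, 2], [35, -110, -16, 0, 0, 0, 4], [35, -160, -23, 0, 0, 0, 5], [35, -171, -24, 0, 0, 0, 5], [35, -171, -24, 0, 0, 0, 5]]])

```text
time: 10.28
tool_pos: [527.8, -180.6, 209.0]
tcp_rot: [180.0, -0.0, 90.8]
ft_force: [0.2, 0.5, -2.1]
finger_gap: 44.8
```

Run:
```python
from h import *
for i in range(4): c,im=snap("wrist")
plan(([527.4,-182.5,115],[180,0,90.6]))
```

```text
t 10.47 at [ 528.1 -178.8  208.5] [180.  -0.  91.] F [ 0.3 -0.4 -1.4] gap 44.8
[-3.7 -0.8 93.5] [ 0.  -0.   0.4] rows>= 1.5
```

Call:
carry_out(commands=[[[35, -1, 0, 30, 0, 0, 0], [35, -2, -1, 65, 0, 0, 0], [35, -3, -1, 90, 0, 0, 0], [35, -3, -1, 93, 0, 0, 0], [35, -3, -1, 93, 0, 0, 0]]])

```text
time: 11.1
tool_pos: [527.5, -182.7, 116.2]
tcp_rot: [180.0, 0.0, 90.9]
ft_force: [0.2, -0.3, -2.1]
finger_gap: 44.5
```

Run:
```python
from h import *
for i in range(5):
    c,im=snap("wrist","w7.png");plan(([527.4,-182.5,85],[180,0,90.6]))
np.savez("w7.npz",K=c[0],R=c[1],t=c[2])
```

```text
t 11.15 at [ 528.  -183.1  116.8] [179.9   0.   90.9] F [-0.   0.3 -0.7] gap 45.1
[ 0.6 -0.6 31.8] [0.1 0.  0.3] rows>= 0.5
t 11.2 at [ 528.1 -183.3  117.1] [1.799e+02 1.000e-01 9.090e+01] F [ 0.4  0.1 -1.6] gap 44.8
[ 0.9 -0.8 32.1] [0.1 0.1 0.3] rows>= 0.5
t 11.25 at [ 528.1 -183.5  117. ] [1.799e+02 1.000e-01 9.090e+01] F [ 0.3  0.1 -2.4] gap 44.5
[ 1.  -0.7 32. ] [0.1 0.1 0.3] rows>= 0.5
t 11.3 at [ 528.  -183.5  116.9] [1.799e+02 1.000e-01 9.090e+01] F [ 0.1 -0.3 -1.6] gap 44.7
[ 1.  -0.6 31.9] [0.1 0.1 0.3] rows>= 0.5
t 11.35 at [ 527.8 -183.5  116.6] [1.799e+02 1.000e-01 9.090e+01] F [ 0.6  0.5 -1.5] gap 44.6
[ 1.  -0.4 31.6] [0.1 0.1 0.3] rows>= 0.5
```

View pics/w7.png

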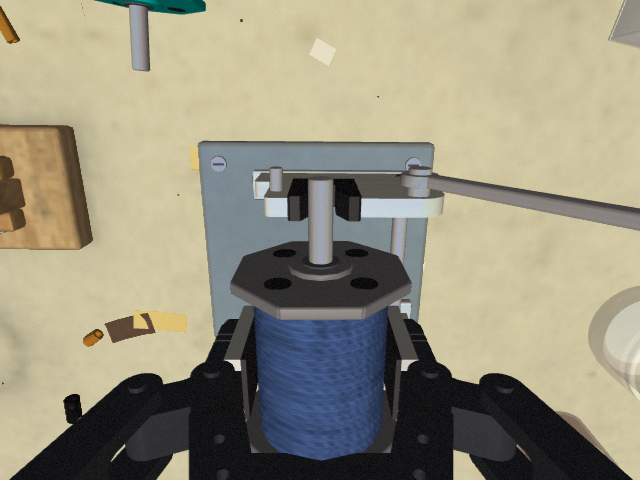

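Call:
carry_out(commands=[[[35, 0.5, -0.4, 12, 0, 0, 0], [35, 0.5, -0.4, 24, 0, 0, 0], [35, 0.5, -0.4, 34, 0, 0, 0], [35, 0.5, -0.4, 42, 0, 0, 0], [35, 0.5, -0.4, 42, 0, 0, 0]]])

```text
time: 11.98
tool_pos: [527.8, -182.9, 72.9]
tcp_rot: [179.9, 0.0, 90.9]
ft_force: [6.8, -0.4, -5.3]
finger_gap: 44.9
```

Run:
```python
from h import *
for i in range(3):
    c,im=snap("wrist","w8.png");plan(([527.4,-182.5,62],[180,0,90.6]))
```

```text
t 12.03 at [ 527.8 -182.9   73. ] [179.8   0.   90.9] F [ 7.4  1.  -5. ] gap 44.4
[ 0.4 -0.4 11. ] [0.2 0.  0.3] rows>= 0.2
t 12.07 at [ 527.8 -182.9   73.1] [179.8   0.   90.9] F [ 7.9  1.  -5.4] gap 44.7
[ 0.4 -0.5 11.1] [0.2 0.  0.3] rows>= 0.2
t 12.12 at [ 527.8 -182.9   73.1] [179.8   0.   90.9] F [ 7.   0.5 -4.2] gap 44.8
[ 0.4 -0.5 11.1] [0.2 0.  0.3] rows>= 0.2
```

Call:
carry_out(commands=[[[35, 0, 0.8, 0, 0, 0, 0], [35, 0, 0.8, 3, 0, 0, 0], [35, 0, 0.8, 6, 0, 0, 0], [35, 0, 0.8, 6, 0, 0, 0]]])

```text
time: 12.62
tool_pos: [527.9, -182.9, 67.3]
tcp_rot: [179.9, 0.0, 90.9]
ft_force: [4.8, -0.8, -0.9]
finger_gap: 44.5
```

Run:
```python
from h import *
for i in range(2):
    c,im=snap("wrist","w8.png");plan(([527.4,-182.5,62],[180,0,90.6])); print(r.sense()["wrist_torque"])
```

```text
t 12.68 at [ 527.9 -182.9   67.4] [179.9   0.   90.9] F [ 6.6  0.3 -1.5] gap 44.8
[ 0.4 -0.5  5.4] [0.1 0.  0.3] rows>= 0.1
[ 0.05061433 -0.79891525 -0.15580145]
t 12.72 at [ 527.9 -182.9   67.4] [179.9   0.   90.9] F [ 4.6 -1.  -0.7] gap 44.5
[ 0.4 -0.5  5.4] [0.1 0.  0.3] rows>= 0.1
[ 0.00083125 -0.80430736 -0.1936505 ]
```

Call:
carry_out(commands=[[[35, 0, 0.6, 1, 0, 0, 0], [35, 0, 0.6, 3, 0, 0, 0], [35, 0, 0.6, 4.5, 0, 0, 0], [35, 0, 0.6, 4.5, 0, 0, 0]]])

```text
time: 13.22
tool_pos: [528.0, -182.7, 62.6]
tcp_rot: [-180.0, -0.0, 90.9]
ft_force: [3.4, 0.2, -0.8]
finger_gap: 44.6
```

Run:
```python
from h import *
for i in range(2):
    c,im=snap("wrist","w8.png");plan(([527.4,-182.5,62],[180,0,90.6])); print(r.sense()["wrist_torque"])
```

```text
t 13.28 at [ 528.  -182.7   62.7] [-180.    -0.    90.9] F [ 3.7 -0.1 -1.3] gap 44.6
[ 0.2 -0.6  0.7] [-0.  -0.   0.3] rows>= 0.0
[ 0.07565875 -0.62975998 -0.12799324]
t 13.32 at [ 527.9 -182.7   62.7] [-180.    -0.    90.9] F [ 3.5 -0.3 -1.7] gap 44.7
[ 0.2 -0.5  0.7] [-0.  -0.   0.3] rows>= 0.0
[ 0.06646096 -0.63672322 -0.14139202]
```

Down a little further until the force shows contact with the slot floors.

Call:
carry_out(commands=[[[35, 0, 0.3, 0.7, 0, 0, 0], [35, 0, 0.3, 1.4, 0, 0, 0], [35, 0, 0.3, 2, 0, 0, 0], [35, 0, 0.3, 2, 0, 0, 0]]])

```text
time: 13.82
tool_pos: [528.1, -182.7, 61.7]
tcp_rot: [-180.0, 0.0, 90.9]
ft_force: [-2.1, 1.8, 10.2]
finger_gap: 44.6
```

Run:
```python
from h import *
for i in range(2):
    c,im=snap("wrist","w8.png");plan(([527.4,-182.5,62],[180,0,90.6])); print(r.sense()["wrist_torque"])
```

```text
t 13.88 at [ 528.1 -182.7   61.7] [-180.    -0.    90.9] F [-2.6  2.2  8.9] gap 44.7
[ 0.2 -0.7 -0.3] [-0.  -0.   0.3] rows>= 0.0
[ 0.35356554  0.47942105 -0.10206949]
t 13.93 at [ 528.1 -182.7   61.7] [-180.    -0.    90.9] F [-2.4  2.3  9.1] gap 44.8
[ 0.2 -0.7 -0.3] [-0.  -0.   0.3] rows>= 0.0
[ 0.34902523  0.4667246  -0.05740454]
```

Call:
carry_out(commands=[[[35, 0, 0, 0.8, 0, 0, 0], [35, 0, 0, 0.8, 0, 0, 0], [35, 0, 0, 0.8, 0, 0, 0]]])

```text
time: 14.3
tool_pos: [528.2, -182.7, 61.6]
tcp_rot: [-180.0, 0.0, 90.9]
ft_force: [-6.3, 2.9, 16.1]
finger_gap: 44.5
```

Run:
```python
from h import *
plan(); print(r.sense()["wrist_torque"])
c,im=snap("wrist","w8.png"); cv2.imwrite("pics/w8c.png",cv2.imread("pics/w8.png")[120:460,180:460])
```

```text
t 14.3 at [ 528.2 -182.7   61.6] [-180.     0.    90.9] F [-6.3  2.9 16.1] gap 44.5
[ 0.49810302  1.0113617  -0.08014918]
```

View pics/w8c.png

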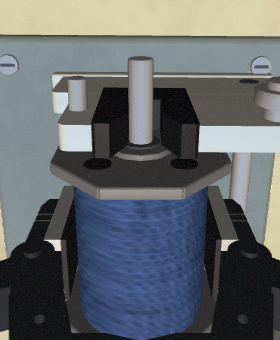

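Call:
carry_out(commands=[[[35, 0, 0, -1.2, 0, 0, 0], [56, 0, 0, -1.2, 0, 0, 0], [70, 0, 0, -1.2, 0, 0, 0], [70, 0, 0, -1.2, 0, 0, 0], [70, 0, 0, -1.2, 0, 0, 0]]])

```text
time: 14.98
tool_pos: [528.1, -182.7, 61.0]
tcp_rot: [-180.0, -0.0, 90.9]
ft_force: [0.4, -0.1, 0.4]
finger_gap: 69.7
```

Call:
carry_out(commands=[[[72, 0, 0, -15, 0, 0, 0], [72, 0, 0, -45, 0, 0, 0], [72, 0, 0, -90, 0, 0, 0], [72, 0, 0, -145, 0, 0, 0], [72, 0, 0, -185, 0, 0, 0]]])

```text
time: 15.6
tool_pos: [528.9, -183.0, 250.5]
tcp_rot: [179.8, 0.1, 90.9]
ft_force: [1.1, -0.3, -0.1]
finger_gap: 71.8
```

Run:
```python
from h import *
for i in range(4): c,im=snap("wrist","w9.png")
np.savez("w9.npz",K=c[0],R=c[1],t=c[2])
im=cv2.imread("pics/w9.png")
print("tips proj",[proj(c,[527.5-.01*s*62,-183+s*62,60]).round(0) for s in(1,-1)])
g=cv2.cvtColor(im,cv2.COLOR_BGR2HSV)
m=cv2.inRange(g,(105,90,30),(125,255,255)); n,l,s,ce=cv2.connectedComponentsWithStats(m)
i=1+np.argmax(s[1:,4]); print(s[i],ce[i],onz(c,ce[i],80), "expect",proj(c,[527.4,-183,83]))
# sleeve: dark pixels projection of expected bar
for th in(2.1,2.2,2.3): print(th,proj(c,[569.3-102*np.cos(th),-183,70+102*np.sin(th)]).round(0))
k=cv2.inRange(g,(0,0,0),(180,255,45)); n,l,s,ce=cv2.connectedComponentsWithStats(k)
for i in range(1,n):
    if s[i,4]>300: print("dark",s[i],ce[i].round(0))
plan(([630,-182,240],[180,0,90.6]))
```

```text
tips proj [array([316., 131.]), array([316., 283.])]
[ 288  181   58   74 3954] [316.61482044 217.06069803] [ 528.31696061 -181.78652822   80.        ] expect [315.35209138 219.71857324]
2.1 [478. 258.]
2.2 [489. 255.]
2.3 [498. 251.]
dark [282 148  72  30 655] [322. 167.]
dark [  0 152  45  13 313] [ 28. 157.]
dark [   0  169   41  150 2065] [ 16. 257.]
dark [ 477  202   35  100 2042] [494. 251.]
dark [605 273  35  31 591] [619. 285.]
dark [    0   314   640   166 38258] [316. 427.]
dark [ 310  316   46   98 2123] [331. 365.]
t 15.8 at [ 528.9 -183.   248.2] [1.798e+02 1.000e-01 9.090e+01] F [-1.   0.2 -0.9] gap 71.9
[ -0.6 101.    8.5] [0.2 0.1 0.3] rows>= 1.6
```

Call:
carry_out(commands=[[[35, 0, 52, 0, 0, 0, 0], [35, 0, 104, 0, 0, 0, 0], [35, 0, 104, 35, 0, 0, 0], [35, 0, 104, 75, 0, 0, 0], [35, 0, 104, 88, 0, 0, 0]]], grip_force=20)

```text
time: 16.42
tool_pos: [629.4, -180.0, 152.7]
tcp_rot: [-179.5, -0.2, 90.9]
ft_force: [-0.6, 0.1, -0.8]
finger_gap: 35.1
```

Call:
carry_out(commands=[[[35, 0, 0, 0, 0, 0, 0], [5, 0, 0, 0, 0, 0, 0], [5, 0, 0, 0, 0, 0, 0], [5, 0, 0, 0, 0, 0, 0], [5, 0, 0, 0, 0, 0, 0]]], grip_force=20)

```text
time: 17.05
tool_pos: [633.6, -181.6, 160.3]
tcp_rot: [179.8, 0.1, 90.9]
ft_force: [2.6, -0.6, 4.9]
finger_gap: 11.1
```

Run:
```python
from h import *
for i in range(2): snap("wrist","w10.png")
plan(); x,y,z=r.sense()["tool_pos"]
th0=np.arccos((569.3-x)/102); print("th0",th0,"bar z",70+102*np.sin(th0))
for th in(2.1,1.9,1.7,1.5,1.3,1.1,.9,.7,.5,.35,.2,.1,0): print(th,"y",round(102*(np.cos(th0)-np.cos(th)),1),"z",round(-102*(np.sin(th)-np.sin(th0)),1))
```

```text
t 17.15 at [ 633.7 -181.6  160.2] [1.798e+02 1.000e-01 9.090e+01] F [3.1 0.2 5.7] gap 11.0
th0 2.253772543478052 bar z 149.12118104787737
2.1 y -12.9 z -8.9
1.9 y -31.4 z -17.4
1.7 y -51.2 z -22.0
1.5 y -71.6 z -22.6
1.3 y -91.7 z -19.2
1.1 y -110.6 z -11.8
0.9 y -127.8 z -0.8
0.7 y -142.4 z 13.4
0.5 y -153.9 z 30.2
0.35 y -160.2 z 44.1
0.2 y -164.3 z 58.9
0.1 y -165.9 z 68.9
0 y -166.4 z 79.1
```

Call:
carry_out(commands=[[[5, 0, -13, -9, 0, 0, 0], [5, 0, -31, -17, 0, 0, 0], [5, 0, -51, -22, 0, 0, 0], [5, 0, -72, -22, 0, 0, 0], [5, 0, -92, -19, 0, 0, 0]]], grip_force=25)

```text
time: 17.77
tool_pos: [540.9, -182.6, 178.7]
tcp_rot: [179.8, 0.0, 90.9]
ft_force: [3.7, -0.0, 1.2]
finger_gap: 10.5
```

Call:
carry_out(commands=[[[5, 0, -19, 7, 0, 0, 0], [5, 0, -36, 18, 0, 0, 0], [5, 0, -51, 33, 0, 0, 0], [5, 0, -62, 49, 0, 0, 0], [5, 0, -68, 63, 0, 0, 0]]])

```text
time: 18.4
tool_pos: [472.6, -183.6, 114.3]
tcp_rot: [179.9, 0.0, 90.9]
ft_force: [3.3, 1.2, 1.4]
finger_gap: 10.4
```

Run:
```python
from h import *
for i in range(2): snap("wrist","w11.png")
plan()
```

```text
t 18.5 at [ 472.1 -183.6  113. ] [180.    0.   90.9] F [ 5.6  0.1 -1.9] gap 10.8
```

Call:
carry_out(commands=[[[5, 0, -3, 10, 0, 0, 0], [5, 0, -5, 20, 0, 0, 0], [5, 0, -6, 29, 0, 0, 0], [5, 0, -6, 34, 0, 0, 0], [5, 0, -6, 34, 0, 0, 0]]])

```text
time: 19.12
tool_pos: [467.1, -184.0, 81.3]
tcp_rot: [179.9, 0.0, 90.9]
ft_force: [-0.9, 2.7, 12.8]
finger_gap: 11.0
```

Run:
```python
from h import *
for i in range(2): snap("wrist","w12.png")
plan()
```

```text
t 19.23 at [ 467.1 -184.    81.3] [179.9   0.   90.9] F [-0.3  3.2 13. ] gap 11.0
```

Call:
carry_out(commands=[[[5, 0, 0, 1, 0, 0, 0], [5, 0, 0, 1.5, 0, 0, 0], [5, 0, 0, 1.5, 0, 0, 0]]])

```text
time: 19.6
tool_pos: [467.2, -184.0, 81.0]
tcp_rot: [179.9, 0.0, 90.9]
ft_force: [-6.4, 6.3, 24.5]
finger_gap: 10.6
```

Call:
carry_out(commands=[[[5, 0, 0, -1.5, 0, 0, 0], [30, 0, 0, -1.5, 0, 0, 0], [30, 0, 0, -1.5, 0, 0, 0], [30, 0, 0, -1.5, 0, 0, 0]]])

```text
time: 20.1
tool_pos: [465.6, -183.5, 79.3]
tcp_rot: [-179.9, -0.0, 90.9]
ft_force: [-0.3, -0.4, -1.5]
finger_gap: 30.0
```

Call:
carry_out(commands=[[[30, 0, 0, -10, 0, 0, 0], [30, 0, 0, -40, 0, 0, 0], [30, 0, 0, -90, 0, 0, 0], [30, 0, 0, -145, 0, 0, 0], [30, 45, 13, -200, 0, 0, 0]]])

```text
time: 20.72
tool_pos: [476.8, -145.9, 275.8]
tcp_rot: [179.9, 0.1, 90.7]
ft_force: [0.7, 0.8, 0.6]
finger_gap: 30.0
```

Run:
```python
from h import *
plan()
for i in range(4): c,im=snap("wrist","w13.png")
t,ti=snap("top","top2.png")
def blob(im,lo,hi,x0,x1,y0,y1,mn):
    k=cv2.inRange(cv2.cvtColor(im,cv2.COLOR_RGB2HSV),lo,hi); m=np.zeros_like(k); m[y0:y1,x0:x1]=k[y0:y1,x0:x1]
    n,l,s,ce=cv2.connectedComponentsWithStats(m); return [(s[i].tolist(),ce[i].round(1)) for i in range(1,n) if s[i,4]>mn]
th=[0,.05,.1]
for a in th:
    p=[569.3-102*np.cos(a),-184,70+102*np.sin(a)]; print(a,"bar wrist",proj(c,p).round(1),"top",proj(t,p).round(1))
print("dark wrist",blob(im,(0,0,0),(180,255,45),180,460,60,400,300))
print("blue wrist",blob(im,(105,90,30),(125,255,255),180,460,60,400,300),"expect",proj(c,[527.4,-183,83]))
print("dark top",blob(ti,(0,0,0),(180,255,45),325,400,240,275,20))
old=cv2.cvtColor(cv2.imread("pics/top.png"),cv2.COLOR_BGR2RGB)
d=(np.abs(old.astype(int)-ti).max(2)>60).astype(np.uint8); n,l,s,ce=cv2.connectedComponentsWithStats(d)
print("changed",[s[i].tolist() for i in range(1,n) if s[i,4]>25])
```

```text
t 20.73 at [ 476.8 -145.9  275.8] [1.799e+02 1.000e-01 9.070e+01] F [0.7 0.8 0.6] gap 30.0
0 bar wrist [304.5 251.9] top [363.6 258.5]
0.05 bar wrist [304.5 254. ] top [363.7 258.4]
0.1 bar wrist [304.7 256.1] top [363.9 258.2]
dark wrist [([343, 196, 67, 26, 710], array([378.9, 209.3])), ([298, 219, 14, 66, 820], array([304.7, 251.5])), ([351, 292, 25, 108, 1241], array([363.8, 350.8])), ([266, 304, 17, 96, 900], array([275.8, 347.6])), ([374, 317, 86, 83, 3397], array([409.1, 373.9])), ([180, 338, 88, 62, 3148], array([229.3, 378.7]))]
blue wrist [([348, 223, 54, 65, 3009], array([373.3, 255. ]))] expect [375.83135505 257.20474924]
dark top [([347, 269, 8, 6, 28], array([349.9, 271.5]))]
changed [[338, 193, 8, 16, 30], [170, 212, 8, 21, 65], [337, 213, 4, 11, 26], [146, 215, 28, 24, 434], [381, 214, 4, 11, 27], [342, 219, 45, 43, 1121], [407, 224, 8, 15, 48], [338, 226, 4, 15, 30], [417, 232, 6, 6, 27], [386, 236, 22, 48, 119], [326, 255, 10, 7, 34], [301, 257, 11, 23, 123], [338, 263, 47, 52, 539], [374, 314, 15, 5, 57], [281, 316, 16, 4, 47], [348, 320, 24, 39, 297], [282, 346, 27, 12, 161], [257, 358, 12, 20, 107], [264, 358, 14, 22, 136], [279, 359, 65, 29, 1080], [344, 362, 9, 19, 96], [272, 381, 10, 6, 34], [249, 387, 34, 17, 336], [287, 388, 61, 52, 740], [0, 403, 16, 24, 275], [157, 405, 98, 75, 3033], [289, 404, 23, 2, 27], [240, 422, 77, 58, 2672], [0, 454, 21, 26, 421]]
```

Run:
```python
from h import *
for f in("top.png","top2.png"):
    im=cv2.imread("pics/"+f)[210:250,395:465]; h=cv2.cvtColor(im,cv2.COLOR_BGR2HSV)
    for n,lo,hi in(("dark",(0,0,0),(180,255,50)),("yellow",(15,130,80),(35,255,255))):
        p=np.argwhere(cv2.inRange(h,lo,hi)); print(f,n,len(p),p.mean(0),p.min(0),p.max(0))
print(r.hand_in())
```

```text
top.png dark 417 [20.14868106 39.71702638] [10 17] [30 62]
top.png yellow 45 [20.4        15.51111111] [14 13] [27 19]
top2.png dark 400 [20.4975 39.47  ] [9 7] [39 62]<stdin>:5: RuntimeWarning: Mean of empty slice.
  ret = um.true_divide(
Traceback (most recent call last):
ValueError: zero-size array to reduction operation minimum which has no identity
```

The clamp's dark body is where it was. Its yellow tips no longer pass the colour mask, most likely because the arm's shadow falls on them. I'm handing in.

```bash
python3 -c "
from h import *
print(r.hand_in())"
```

```text
the job is handed in; nothing more can be done
None
```

The full spool is loaded in the stand and the bail is shut over it. I handed the job in at about 21 s on the robot's clock, with the gripper open and clear above the stand.

1. **Bail opened:** I gripped the rubber sleeve and swung the bail back to about 2.25 rad.
2. **Spool seated:** I gripped the full spool by its thread and lowered it until the slot floors pushed back with about 16 N. The axle was then at about 60 mm, which is the seat height. I eased off the pressure before opening the fingers, and the spool stayed where it was.
3. **Bail closed:** I swung it down until it stopped. Pressing 1.5 mm further moved it only 0.3 mm and raised the force to 24 N.

**Last checks:**
- **Bail:** the last wrist picture has the sleeve within 0.5 px of where it should be with the bail fully shut.
- **Spool:** its thread is within about 3 px of the expected place in that picture.
- **Axle ends:** I did not see each end in its slot at the end. That rests on the contact force, the height and the bail closing fully. The wrist torque suggested the left end took more of the load.
- **Spring clamp:** the check was only partly conclusive. Its dark body had not moved, but its yellow tips no longer showed in the colour mask, most likely because of the arm's shadow.
- **Other things:** I did not check the other bystanders one by one, but the arm kept clear of them.

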